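# Scrape the dead parts off the work tray into the catch pan

### The job

Carry the catch pan by its bar to the work tray and tuck its rim under the tray's open mouth. Then take the scraper block and sweep all five loose parts off the tray into the pan, never touching the parts with the gripper, and stand the scraper back on its rubber pad. Leave the pan tucked under the mouth and the other things on the bench alone.

Things in the scene. Friction and masses are not known exactly. Their poses are not given: they have to be found in the camera images.
- work_tray: Fixed raised aluminium tray, 200 (x) by 142 mm (y), top surface 40 mm above the bench; lips 10 mm high, 6 mm thick along both sides and the back end (-x), 130 mm between the side lips. The +x end is the open mouth, where the 8 mm plate overhangs its grey pedestal by 30 mm, leaving a slot 32 mm high. Origin on the bench under the plate centre; +x points out of the mouth.
- tray_mouth (a point): Middle of the open mouth's edge, on the tray's top surface (100 mm along the tray's +x from its origin, 40 mm above the bench); axes as the tray's.
- pan: Loose black catch pan, 130 mm (its x) by 156 mm (its y), walls 24 mm high and 3 mm thick, 250 g, with a steel carrying bar straight above its middle. Origin at the centre of its underside, z up; the two ends along x are alike.
- pan_bar (a point): Middle of the pan's carrying bar, 72 mm above the pan's underside. The bar runs along the pan's y for its whole 156 mm, is 10 mm wide (along the pan's x) and 12 mm high, on an upright at each end.
- scraper: Loose scraper block, 220 g, standing on the pad: grey foot 26 mm thick (its x), 116 mm wide (its y), 40 mm high, flat faces; above it a black upright grip 22 mm (x) by 44 mm (y), from 38 to 100 mm above the underside. Origin at the centre of the underside, z up; both wide faces are alike.
- scraper_grip (a point): Point on the scraper's axis at the height to grip, 74 mm above its underside.
- pad: Fixed flat black rubber pad 80 mm (its x) by 160 mm (its y) and 4 mm thick where the scraper stands. Origin at the centre of its underside, on the bench, z up.
- chip0: one of five loose dead parts lying on the work tray: a dark square power inductor 18 x 18 x 9 mm, 12 g. Origin at the centre of its underside, z up.
- chip1: one of five loose dead parts lying on the work tray: a dark square power inductor 18 x 18 x 9 mm, 12 g. Origin at the centre of its underside, z up.
- chip2: one of five loose dead parts lying on the work tray: a dark square power inductor 18 x 18 x 9 mm, 12 g. Origin at the centre of its underside, z up.
- chip3: one of five loose dead parts lying on the work tray: a small finned aluminium heat sink 20 x 16 x 10 mm, 12 g. Origin at the centre of its underside, z up.
- chip4: one of five loose dead parts lying on the work tray: a small finned aluminium heat sink 20 x 16 x 10 mm, 12 g. Origin at the centre of its underside, z up.
- screwdriver: Bystander: screwdriver lying on the bench near the robot. Origin at its underside.
- flux_bottle: Bystander: white bottle, 48 mm across, 120 mm tall. Origin at its underside.
- spool: Bystander: black solder spool, 60 mm across, 40 mm tall. Origin at its underside.
- jar: Bystander: small jar, 56 mm across, 70 mm tall. Origin at its underside.
- mug: Bystander: white mug, 76 mm across, 90 mm tall. Origin at its underside.
- brush: Bystander: brush lying on the bench. Origin at its underside.

How it is judged:
On the way, in this order (a step that is already met when the one before it is completed fails the run):
1. The pan stands flat on the bench, near rim 7 mm or more under the mouth (pan centre under 58 mm out from the mouth edge), within 10 mm of the mouth middle sideways and 0.12 rad of square (x of pan in the frame of tray_mouth between 0.03 and 0.058 m and y of pan in the frame of tray_mouth between -0.01 and 0.01 m and angle between the x axis of pan and the x axis of work_tray, either way round below 0.12 rad and height (world z) of pan below 0.006 m and angle between pan's own z axis and vertical below 0.06 rad), for 0.2 s.
2. All five loose parts lie inside the pan (each origin under 34 mm above the pan underside), which is still tucked under the mouth (all of step 1 and x of chip0 in the frame of pan between -0.065 and 0.065 m and y of chip0 in the frame of pan between -0.078 and 0.078 m and z of each of chip0, chip1, chip2, chip3, chip4 in the frame of pan below 0.034 m and x of chip1 in the frame of pan between -0.065 and 0.065 m and y of chip1 in the frame of pan between -0.078 and 0.078 m and x of chip2 in the frame of pan between -0.065 and 0.065 m and y of chip2 in the frame of pan between -0.078 and 0.078 m and x of chip3 in the frame of pan between -0.065 and 0.065 m and y of chip3 in the frame of pan between -0.078 and 0.078 m and x of chip4 in the frame of pan between -0.065 and 0.065 m and y of chip4 in the frame of pan between -0.078 and 0.078 m), for 0.2 s.
At the end, for the whole second after the job is handed in: All five parts in the pan, origins under 34 mm above its underside; pan flat, still tucked (centre under 58 mm out from the mouth edge, 10 mm sideways, 0.12 rad square); scraper upright on the pad, within 20 mm of its centre along and across, 0.3 rad of its direction; all at rest (all of step 2 and x of scraper in the frame of pad between -0.02 and 0.02 m and y of scraper in the frame of pad between -0.02 and 0.02 m and angle between the x axis of scraper and the x axis of pad, either way round below 0.3 rad and angle between scraper's own z axis and vertical below 0.08 rad and height (world z) of scraper below 0.01 m and linear speed of each of chip0, chip1, chip2, chip3, chip4, pan, scraper below 0.02 m/s); the robot touches nothing.
It fails at once if The gripper or arm touches one of the five loose parts: only the scraper may move them (contact force between any of the fingers, the arm and chip0 above 0.3 N or contact force between any of the fingers, the arm and chip1 above 0.3 N or contact force between any of the fingers, the arm and chip2 above 0.3 N or contact force between any of the fingers, the arm and chip3 above 0.3 N or contact force between any of the fingers, the arm and chip4 above 0.3 N).
It fails at once if A bystander (screwdriver, bottle, spool, jar, mug, brush) is moved more than 20 mm (distance of any of screwdriver, flux_bottle, spool, jar, mug, brush from where it was at the start of the episode above 0.02 m).
It also fails if it takes over 72 s, if anything falls off the work surface, if the arm or the gripper's body presses on something with over 40 N, if the wrist force passes 120 N, or if a joint passes its speed limit or range.

### The arm

A 6-joint arm with a two-finger parallel gripper is mounted at the origin on the work surface. World frame = base frame: x ahead of the robot, y to its left, z up, the work surface at z = 0. Lengths are in m, angles in rad, forces in N, time in s.
With the tool pointing down it reaches from about 0.225 to 0.875 m from the base axis. Payload 3.4 kg.
Tool frame: the origin (TCP) lies between the finger pads; the fingertips stand 14 mm ahead of it and the grasp point (between the pads) lies 5 mm behind it; z points along the fingers, y is the direction in which the jaws open and shut (so a half turn about z gives the same grasp; the last joint's range is limited). The gripper opens to 85 mm and grips with 20 to 120 N. Pads are 22 mm wide; open, the fingers measure 114 mm over their backs; the gripper's body (76 mm by 85 mm) begins 54 mm behind the grasp point. The pads swing forward as they close: fully open they stand 13 mm farther back than shut.
Start: joints at [1.088, 0.276, 1.505, -0, 1.361, -0.121], TCP at [0.204, 0.538, 0.245] pointing down, gripper open.
Joint ranges: [-2.89, 2.89], [-0.75, 2.08], [0.22, 2.7], [-1.18, 4.32], [0.11, 2.71], [-2.7, 2.7]. Speed limits (rad/s): [2.57, 2.57, 3.14, 3.14, 3.14, 3.14].

### API

Orientations are given as a unit quaternion [w, x, y, z].
In Python, from rig import manip, get_image, job gives the robot as it stands. The module is installed in compiled form; this text tells all that it offers.
- The arm moves only by the tool step_arm, never from a script. Its argument "moves" is one flat list of numbers, 5 for each row, row after row: the shift along the tool's x, y, z as a fraction of full scale, then the turn about the tool's z as a fraction of full scale, then the gripper's target within -1 to 1 (shut at 1, half-way at 0, fully open at -1). In form: [dx, dy, dz, twist, hand, dx, dy, dz, twist, hand, ...]. A call has 1 to 5 rows; each row is the pose to reach, as a shift and turn from the pose commanded when the call began, along the tool's axes at that moment, turning the shorter way round; what a row does not reach only later rows make up. Full scale, the value 1, is 500 mm for a shift and pi rad for a turn. A row lasts 1/10 s, in which the tool goes at most 50 mm and 8.59 degrees, less where a joint would pass 70% of its speed; a pose out of reach is approached as far as the arm can. A call with a number of a shift or a turn outside -1 to 1 is refused whole. A call with a gripper value outside its range is refused whole. The fingers move at their own pace and stop on an object; "force" is the grip in N (left out, the last holds). Time passes only in rows, so rows that repeat a pose let the fingers close. It gives the time, the measured TCP pose, the force and the opening at its end, in the units of the state.
- manip.get_state(): the state, without advancing time (a new reading comes with each control period).
- get_image(name): name is "scene" or "side" or "wrist"; returns a dict with "frame" (384x512x3 uint8, blue, green, red), "fx", "fy", "cx", "cy" (pixels), "rvec" (rotation vector, rad) and "tvec" (3), from world to camera coordinates, as OpenCV has them; the wrist camera has in their place "T_tool_cam" (4x4, takes a point from camera to tool coordinates, whose origin is the TCP and whose axes are the flange's). Camera axes: x right, y down, z forward; pixel columns grow to the right and rows downward; lengths in m; the calibration is good to about 2 mm. The wrist camera is an equidistant fisheye: a pixel r from the principal point sees the ray r / f radians off the axis. A picture is of the moment at which its call begins: read the wrist's pose just before it. There is no depth.
- job.sign_off(): hands the job in, once; it reports no verdict.
The state is a dict: "clock": time; "qpos": joint angles; "qd": joint speeds; "effort": joint torques, N m; "position": TCP position; "ee_rot": TCP orientation; "contact_force": force on the tool from outside, world axes, zero at the start; "moment": the same for the moment, N m; "width": finger opening in m.
Only numpy, scipy, OpenCV 4.12 (cv2) and the standard library are available. Lean on these libraries where they do the work, as an engineer would, in place of code of your own. Each camera call takes 0.05 s, during which the arm holds its last target. There are 200 camera calls.

## Working session

There is one attempt and no reset: what is moved stays moved. The work goes in short steps, Python scripts to look and compute and a tool call to move; the robot and the scene stay as the last step left them, time stands still between calls to the robot, and variables do not carry over. Pictures are saved under pics/ and viewed, about 8 in all and at most 12, crops included, and the job is handed in when it is done.

Besides the shell and the picture viewer there is one more tool, called after ">>>" in YAML: its name, and indented under it one key for each argument. step_arm: Moves the arm, as the interface text tells. Its arguments: {"type":"object","properties":{"moves":{"type":"array","items":{"type":"number","minimum":-1,"maximum":1}},"force":{"type":"number"}},"required":["moves"]}

```bash
mkdir -p pics
python3 - <<'E'
from rig import manip,get_image
import cv2,numpy as np
s=manip.get_state();print({k:np.round(v,3).tolist() for k,v in s.items()})
ims=[]
for n in("scene","side"):
    d=get_image(n);cv2.imwrite(f"pics/{n}0.png",d["frame"])
    print(n,{k:np.round(d[k],3).tolist() for k in d if k!="frame"})
d=get_image("wrist");cv2.imwrite("pics/wrist0.png",d["frame"]);print({k:np.round(d[k],3).tolist() for k in d if k!="frame"})
E
```

```text
{'clock': 0.0, 'qpos': [1.088, 0.277, 1.506, -0.0, 1.361, -0.121], 'qd': [-0.001, -0.0, 0.0, 0.0, -0.001, 0.0], 'effort': [-0.002, -41.678, -24.58, -0.0, 0.011, 0.0], 'position': [0.203, 0.537, 0.244], 'ee_rot': [-0.0, 0.18, 0.984, -0.001], 'contact_force': [0.653, 0.334, -0.396], 'moment': [-0.007, 0.018, 0.04], 'width': 0.086}
scene {'fx': 381.717, 'fy': 381.717, 'cx': 252.753, 'cy': 191.453, 'rvec': [2.115, 1.502, -0.457], 'tvec': [-0.152, -0.429, 1.374]}
side {'fx': 414.615, 'fy': 414.615, 'cx': 244.281, 'cy': 190.147, 'rvec': [2.297, -0.223, 0.099], 'tvec': [-0.577, 0.097, 1.194]}
{'fx': 297.319, 'fy': 297.319, 'cx': 253.704, 'cy': 188.833, 'T_tool_cam': [[0.0, -0.964, -0.265, 0.067], [1.0, -0.0, 0.002, -0.0], [-0.002, -0.265, 0.964, -0.128], [0.0, 0.0, 0.0, 1.0]]}
```

View pics/scene0.png

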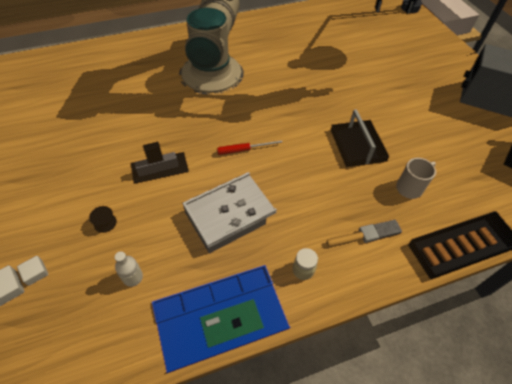

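View pics/side0.png

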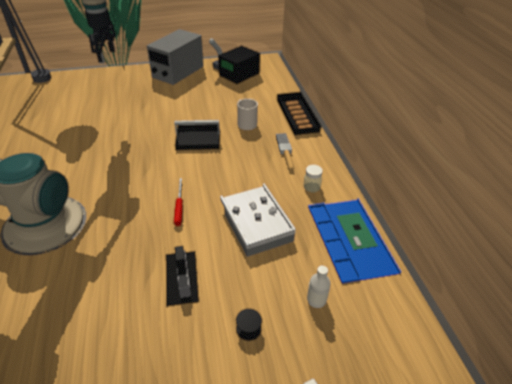

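The scene view shows the tray at about (230,212), the pan at (360,143) and the scraper at (158,165). The side view shows the tray at (258,218), the pan at (198,135) and the scraper at (182,278). I'll zoom in to pick corners.

Run:
```python
import cv2,numpy as np
a=cv2.imread("pics/scene0.png");b=cv2.imread("pics/side0.png")
def c(im,x,y,w=100,h=75,k=4):
    o=cv2.resize(im[y:y+h,x:x+w],None,fx=k,fy=k,interpolation=cv2.INTER_CUBIC)
    for i in range(0,w,10):
        cv2.line(o,(i*k,0),(i*k,4 if (x+i)%50 else 12),(0,255,255),1)
        if (x+i)%20==0: cv2.putText(o,str(x+i),(i*k,14),0,.35,(0,255,255),1)
    for j in range(0,h,10):
        cv2.line(o,(0,j*k),(6,j*k),(0,255,255),1)
        if (y+j)%20==0: cv2.putText(o,str(y+j),(8,j*k+4),0,.35,(0,255,255),1)
    return o
cv2.imwrite("pics/z1.png",np.vstack([np.hstack([c(a,180,170,100,80,4)[:300],c(b,210,180)]),np.hstack([c(a,310,100),c(b,150,105)])]))
```

```text
(no output)
```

View pics/z1.png

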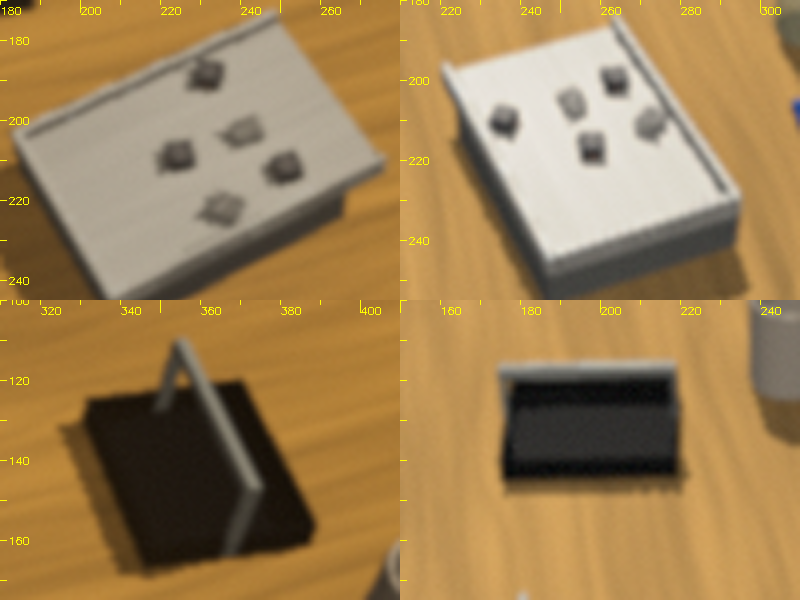

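Top row: the tray. Its mouth edge runs from (247,174) to (275,210) in scene and from (221,197) to (263,184) in side. Bottom row: the pan, with its bar running from (354,110) to (374,147) in scene and from (175,116) to (219,116) in side. Next I'll unproject and fit.

```bash
cat > h.py <<'E'
import cv2,numpy as np,json
from scipy.optimize import least_squares
from rig import manip,get_image
R=lambda v:cv2.Rodrigues(np.array(v))[0]
try: CAL=json.load(open("cal.json"))
except Exception:
    CAL={}
    for n in("scene","side"):
        d=get_image(n);CAL[n]={k:np.array(d[k]).ravel().tolist() for k in d if k!="frame"}
    json.dump(CAL,open("cal.json","w"))
def K(d): return np.array([[d["fx"][0],0,d["cx"][0]],[0,d["fy"][0],d["cy"][0]],[0,0,1]])
def proj(n,P):
    d=CAL[n];return cv2.projectPoints(np.array(P,float).reshape(-1,1,3),np.array(d["rvec"]),np.array(d["tvec"]),K(d),None)[0][:,0]
def unproj(n,uv,z):
    d=CAL[n];r=R(d["rvec"]);c=-r.T@np.array(d["tvec"])
    v=r.T@np.linalg.inv(K(d))@np.array([*uv,1.]);return c+v*(z-c[2])/v[2]
def fit(obs,x0):
    # obs: (cam,uv,model xyz) ; pose x,y,yaw on z=0
    def pt(p,m):
        c,s=np.cos(p[2]),np.sin(p[2]);return [p[0]+c*m[0]-s*m[1],p[1]+s*m[0]+c*m[1],m[2]]
    f=lambda p:np.concatenate([proj(n,[pt(p,m)])[0]-uv for n,uv,m in obs])
    r=least_squares(f,x0,loss="soft_l1");return r.x,r.fun.reshape(-1,2)
E
python3 - <<'E'
from h import *
np.set_printoptions(precision=3,suppress=True)
T=[("scene",(246.5,173.5)),("scene",(275.5,210)),("scene",(207,245)),("scene",(183,206))]
print([unproj(n,u,.05)[:2] for n,u in T])
S=[("side",(221,197)),("side",(263,184)),("side",(294,229)),("side",(247,246))]
print([unproj(n,u,.05)[:2] for n,u in S])
print("pan",[unproj("scene",u,.078)[:2] for u in((354,110),(374.5,147))],[unproj("side",u,.078)[:2] for u in((175,115.5),(219,115.5))])
print("rim",[unproj("scene",u,.024)[:2] for u in((331,126),(370,120),(388,156),(347,166))])
print("scr top",unproj("side",(180,249),.1)[:2],unproj("scene",(153,147),.1)[:2])
for n in("scene","side"):
  d=CAL[n];print(n,-R(d["rvec"]).T@np.array(d["tvec"]))
print("bystanders",[unproj("scene",u,0)[:2] for u in((235,148),(280,143),(130,280),(102,222),(305,270),(412,190),(330,243),(400,230))])
E
```

```text
[array([ 0.514, -0.04 ]), array([ 0.65 , -0.008]), array([ 0.69 , -0.201]), array([ 0.562, -0.23 ])]
[array([ 0.511, -0.039]), array([ 0.644, -0.006]), array([ 0.684, -0.201]), array([ 0.549, -0.234])]
pan [array([0.409, 0.342]), array([0.561, 0.325])] [array([0.411, 0.385]), array([0.565, 0.354])]
rim [array([0.402, 0.278]), array([0.418, 0.408]), array([0.568, 0.384]), array([0.563, 0.25 ])]
scr top [ 0.381 -0.254] [ 0.384 -0.263]
scene [ 1.122 -0.252  0.879]
side [ 0.408 -0.916  0.873]
bystanders [array([ 0.373, -0.029]), array([0.398, 0.11 ]), array([ 0.694, -0.398]), array([ 0.508, -0.442]), array([0.809, 0.011]), array([0.685, 0.4  ]), array([0.761, 0.103]), array([0.787, 0.296])]
```

Run:
```python
from h import *
np.set_printoptions(precision=3,suppress=True)
c=[(.1,-.071,.05),(.1,.071,.05)]
# tray y axis: yaw 1.79 -> y = (-.98,-.21): small-x world side is +y
M=[(.1,.071,.05),(.1,-.071,.05),(-.1,-.071,.05),(-.1,.071,.05)]
sc=[(246.5,173.5),(275.5,210),(207,245),(183,206)];si=[(221,197),(263,184),(294,229),(247,246)]
# side: which of mouth corner is which: (221,197)->world(.511,-.039)=+y ; (294,229)->(.684,-.2)
p,r=fit([("scene",u,m) for u,m in zip(sc,M)]+[("side",u,m) for u,m in zip(si,M)],[.6,-.12,1.79]);print("tray",p);print(r)
m=p[:2]+.1*np.array([np.cos(p[2]),np.sin(p[2])]);print("mouth",m)
P=[("scene",(354,110),(0,.078,.078)),("scene",(374.5,147),(0,-.078,.078)),
("scene",(331,126),(-.065,.078,.024)),("scene",(370,120),(.065,.078,.024)),("scene",(388,156),(.065,-.078,.024)),("scene",(347,166),(-.065,-.078,.024))]
p,r=fit(P,[.487,.333,1.45]);print("pan",p);print(r)
cs,s=np.cos(p[2]),np.sin(p[2])
w=lambda m:(p[0]+cs*m[0]-s*m[1],p[1]+s*m[0]+cs*m[1],m[2])
print(proj("side",[w(q[2]) for q in P]))
for u in((231.5,188),(221.5,208.5),(238,202.5),(248.5,211.5),(233,222)): print("chip",unproj("scene",u,.047)[:2])
for u in((236,210),(253,206),(263,200),(258,217),(272.5,211)): print("chip side",unproj("side",u,.047)[:2])
```

```text
tray [ 0.6   -0.12   1.785]
[[ 0.504 -1.648]
 [ 0.128 -0.931]
 [-0.295  0.316]
 [-1.968 -2.779]
 [-0.803 -0.297]
 [ 1.324 -0.046]
 [ 2.345  0.132]
 [ 0.851 -0.732]]
mouth [ 0.578 -0.022]
pan [0.486 0.332 1.437]
[[ 0.112 -0.058]
 [-0.734  0.802]
 [-0.482 -0.425]
 [-0.562  0.017]
 [ 1.362  0.888]
 [ 0.679 -2.547]]
[[175.215 121.979]
 [219.898 120.538]
 [175.755 145.529]
 [177.962 124.795]
 [220.185 123.421]
 [220.804 143.963]]
chip [ 0.545 -0.093]
chip [ 0.599 -0.138]
chip [ 0.595 -0.092]
chip [ 0.63  -0.075]
chip [ 0.647 -0.122]
chip side [ 0.545 -0.097]
chip side [ 0.595 -0.09 ]
chip side [ 0.629 -0.071]
chip side [ 0.6   -0.135]
chip side [ 0.645 -0.12 ]
```

```bash
cat >> h.py <<'E'
def mv(x,y,z,ya=None):
    """print the move (dx,dy,dz,twist fractions) from now to TCP x,y,z with tool y along world angle ya (mod pi)"""
    s=manip.get_state();q=s["ee_rot"];p=np.array(s["position"])
    from scipy.spatial.transform import Rotation as Ro
    r=Ro.from_quat([q[1],q[2],q[3],q[0]]).as_matrix()
    d=r.T@(np.array([x,y,z])-p)/.5
    cur=np.arctan2(r[1,1],r[0,1]);t=0
    if ya is not None: t=-((ya-cur+np.pi/2)%np.pi-np.pi/2)/np.pi
    print("now",np.round(p,4),"ya",round(cur,4),"tiltz",np.round(r[:2,2],4),"MOVE",np.round([*d,t],4),"dist",round(np.linalg.norm(d)*.5,3),"q6",round(s["qpos"][5],2),"t",round(s["clock"],2))
E
python3 -c "
from h import *
mv(.486,.332,.13,1.437);mv(.486,.332,.13,1.437-np.pi)"
```

```text
now [0.2034 0.5376 0.2449] ya 1.209 tiltz [-0.0004 -0.0007] MOVE [-0.6741 -0.1843  0.2299 -0.0726] dist 0.368 q6 -0.12 t 0.25
now [0.2034 0.5376 0.2449] ya 1.209 tiltz [-0.0004 -0.0007] MOVE [-0.6741 -0.1843  0.2299 -0.0726] dist 0.368 q6 -0.12 t 0.25
```

>>> step_arm:
  moves: [-0.674,-0.184,0.23,-0.0726,-1,-0.674,-0.184,0.23,-0.0726,-1,-0.674,-0.184,0.23,-0.0726,-1,-0.674,-0.184,0.23,-0.0726,-1,-0.674,-0.184,0.23,-0.0726,-1]

```text
clock: 0.75
position: [0.3947, 0.3987, 0.1675]
ee_rot: [0.0, 0.067, 0.998, 0.0]
contact_force: [0.6, -0.2, 0.7]
width: 0.0853
```

```bash
python3 -c "
from h import *
mv(.486,.332,.13,1.437)"
```

```text
now [0.3947 0.3987 0.1675] ya 1.4374 tiltz [0.0003 0.0004] MOVE [-1.987e-01 -1.080e-01  7.510e-02  1.000e-04] dist 0.119 q6 -0.77 t 0.75
```

>>> step_arm:
  moves: [-0.199,-0.108,0.075,0,-1,-0.199,-0.108,0.075,0,-1,-0.199,-0.108,0.075,0,-1,-0.199,-0.108,0.075,0,-1]

```text
clock: 1.15
position: [0.4864, 0.3313, 0.1292]
ee_rot: [-0.001, 0.069, 0.998, -0.001]
contact_force: [-1.0, -0.3, -0.3]
width: 0.0852
```

Run:
```python
from h import *
mv(.486,.332,.064,1.437)
d=get_image("wrist");cv2.imwrite("pics/w1.png",d["frame"])
```

```text
now [0.4864 0.3313 0.1292] ya 1.4332 tiltz [-0.0015 -0.001 ] MOVE [ 0.0009  0.0015  0.1304 -0.0012] dist 0.065 q6 -0.95 t 1.15
```

View pics/w1.png

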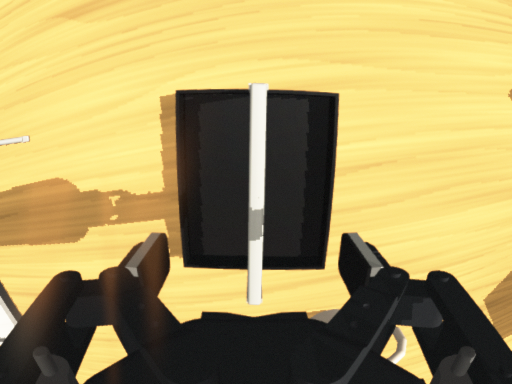

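The bar runs between the fingers at column 252–263, rows 84–303. I'll check how well the gripper is centred along it with the fisheye model.

```bash
cat >> h.py <<'E'
WC=dict(f=297.319,c=(253.704,188.833))
def wun(uv,z,T,p,q):
    """wrist pixel -> world point at height z"""
    from scipy.spatial.transform import Rotation as Ro
    r=Ro.from_quat([q[1],q[2],q[3],q[0]]).as_matrix()
    v=np.array(uv)-WC["c"];n=np.hypot(*v);th=n/WC["f"]
    ray=np.array([*(np.sin(th)*v/n),np.cos(th)]);T=np.array(T)
    o=r@T[:3,3]+p;w=r@T[:3,:3]@ray
    return o+w*(z-o[2])/w[2]
T_TC=[[0.0,-0.964,-0.265,0.067],[1,0,.002,0],[-.002,-.265,.964,-.128],[0,0,0,1]]
E
python3 - <<'E'
from h import *
s=manip.get_state();a=(T_TC,np.array(s["position"]),s["ee_rot"])
for u in((258.5,84),(254.5,303)): print(wun(u,.078,*a).round(4))
for u in((177,91),(338,94),(325,269),(184,267)): print(wun(u,.024,*a).round(4))
E
```

```text
[0.4039 0.3469 0.078 ]
[0.5548 0.324  0.078 ]
[0.3944 0.2841 0.024 ]
[0.4138 0.4105 0.024 ]
[0.5674 0.3884 0.024 ]
[0.5474 0.2598 0.024 ]
```

Run:
```python
from h import *
mv(.481,.335,.064,1.421)
```

```text
now [0.485  0.3326 0.13  ] ya 1.4347 tiltz [-0.0018  0.    ] MOVE [0.0084 0.0038 0.1319 0.0043] dist 0.066 q6 -0.95 t 1.2
```

>>> step_arm:
  moves: [0.0084,0.004,0.06,0.0043,-1,0.0084,0.004,0.132,0.0043,-1,0.0084,0.004,0.132,0.0043,1,0.0084,0.004,0.132,0.0043,1,0.0084,0.004,0.132,0.0043,1]
  force: 60

```text
clock: 1.7
position: [0.4817, 0.3371, 0.0666]
ee_rot: [0.001, 0.073, 0.997, 0.001]
contact_force: [0.2, -0.4, 0.4]
width: 0.0433
```

>>> step_arm:
  moves: [0,0,0,0,1,0,0,0,0,1,0,0,0,0,1,0,0,0,0,1]

```text
clock: 2.1
position: [0.4816, 0.3358, 0.0661]
ee_rot: [0.001, 0.074, 0.997, 0.0]
contact_force: [-0.6, -2.0, 7.3]
width: 0.0086
```

>>> step_arm:
  moves: [0,0,-0.03,0,1,0,0,-0.06,0,1,0,0,-0.06,0,1]

```text
clock: 2.4
position: [0.4822, 0.3362, 0.0962]
ee_rot: [0.002, 0.074, 0.997, 0.001]
contact_force: [0.4, -0.3, -3.2]
width: 0.0087
```

Run:
```python
from h import *
d=get_image("wrist");cv2.imwrite("pics/w2.png",d["frame"])
# carried to 100 mm beyond mouth
ya=1.785;m=np.array([.578,-.022]);u=np.array([np.cos(ya),np.sin(ya)])
t=m+.1*u;print(t,m+.045*u);mv(*t,.094,ya)
```

```text
[0.55674306 0.0757146 ] [0.56843438 0.02197157]
now [0.4815 0.3359 0.0951] ya 1.4233 tiltz [0.0016 0.0011] MOVE [-0.2254 -0.4926  0.0018 -0.1151] dist 0.271 q6 -0.93 t 2.45
```

View pics/w2.png

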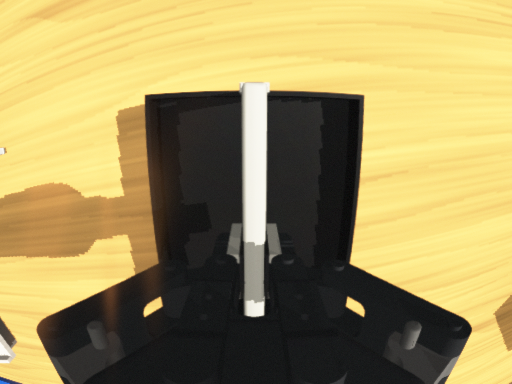

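>>> step_arm:
  moves: [-0.225,-0.493,0,-0.115,1,-0.225,-0.493,0,-0.115,1,-0.225,-0.493,0,-0.115,1,-0.225,-0.493,0,-0.115,1,-0.225,-0.493,0,-0.115,1]

```text
clock: 2.95
position: [0.5478, 0.1005, 0.0934]
ee_rot: [-0.001, -0.107, 0.994, 0.0]
contact_force: [0.8, 0.6, -3.2]
width: 0.009
```

Run:
```python
from h import *
mv(.557,.076,.095,1.785)
```

```text
now [0.5478 0.1005 0.0934] ya 1.7851 tiltz [-0.0019  0.0002] MOVE [-0.0076 -0.0518 -0.0033  0.    ] dist 0.026 q6 -1.73 t 2.95
```

>>> step_arm:
  moves: [-0.0076,-0.052,0,0,1,-0.0076,-0.052,0,0,1]

```text
clock: 3.15
position: [0.5587, 0.0739, 0.0935]
ee_rot: [-0.0, -0.105, 0.995, -0.001]
contact_force: [0.3, -0.1, -3.5]
width: 0.0089
```

Run:
```python
from h import *
mv(.557,.076,.095,1.785)
d=get_image("wrist");cv2.imwrite("pics/w3.png",d["frame"])
s=manip.get_state();a=(T_TC,np.array(s["position"]),s["ee_rot"]);print(s["position"],s["ee_rot"])
for u in((255,83),(254,316)): print(wun(u,s["position"][2]+.0119,*a).round(4))
```

```text
now [0.5587 0.0739 0.0935] ya 1.7803 tiltz [-0.0001 -0.0014] MOVE [ 0.0025  0.0047 -0.0031 -0.0015] dist 0.003 q6 -1.77 t 3.15
[0.55752352 0.07594176 0.09338348] [-8.31100482e-04 -1.04965402e-01  9.94475506e-01  2.03456048e-04]
[0.4819 0.0605 0.1053]
[0.5868 0.0826 0.1053]
```

View pics/w3.png

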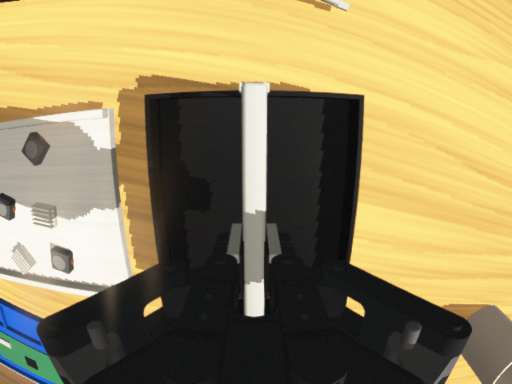

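The held pan is square on the jaws. The tray mouth is at left, with corners at about (111,109) and (131,282).

```bash
python3 - <<'E'
from h import *
a=(T_TC,np.array([.5575,.0758,.0935]),[0,-.105,.9945,0])
A=wun((110,109),.05,*a);B=wun((131,281),.05,*a);print(A,B,(A+B)/2,np.linalg.norm(A-B),np.arctan2(*(A-B)[1::-1])%np.pi)
E
python3 - <<'E'
import sys;sys.path.insert(0,".")
import cv2
im=cv2.imread("pics/w3.png")[90:310,0:150]
cv2.imwrite("pics/w3z.png",cv2.resize(im,None,fx=2.7,fy=2.7,interpolation=cv2.INTER_CUBIC))
E
```

```text
[ 0.50656842 -0.02531314  0.05      ] [ 6.24298055e-01 -5.13256933e-04  5.00000000e-02] [ 0.56543324 -0.0129132   0.05      ] 0.12031334150468037 0.207615739540576
```

View pics/w3z.png

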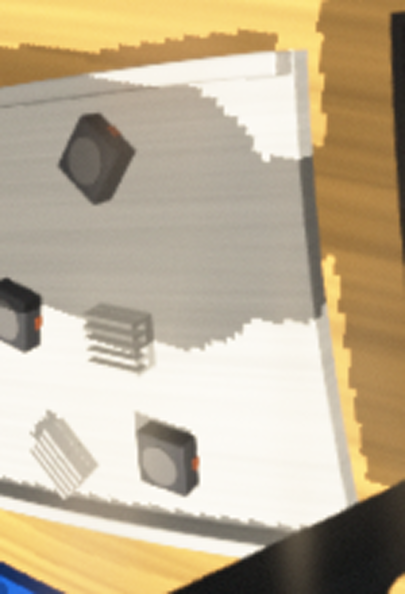

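Run:
```python
from h import *
a=(T_TC,np.array([.5575,.0758,.0935]),[0,-.105,.9945,0])
np.set_printoptions(precision=4,suppress=True)
E1=wun((111,148),.04,*a)[:2];E2=wun((126.5,272),.04,*a)[:2]
yw=np.arctan2(*(E2-E1)[::-1]);print(E1,E2,"tray yaw",yw+np.pi/2)
for yaw in(1.785,yw+np.pi/2):
  ux=np.array([np.cos(yaw),np.sin(yaw)]);uy=np.array([-ux[1],ux[0]])
  L=wun((107,108.5),.05,*a)[:2];Rr=wun((98,295),.05,*a)[:2];L2=wun((0,122),.05,*a)[:2];R2=wun((0,277),.05,*a)[:2]
  print(yaw,"width",(L-Rr)@uy,"lip dirs",np.arctan2(*(L-L2)[::-1]),np.arctan2(*(Rr-R2)[::-1]))
  ymid=((L+Rr)@uy)/2; xm=((E1+E2)@ux)/2; print("mouth mid",ux*xm+uy*ymid)
```

```text
[ 0.5329 -0.0259] [ 0.6247 -0.008 ] tray yaw 1.7631896276522472
1.785 width 0.13744645102722516 lip dirs 1.7706903078384004 1.7844798551098746
mouth mid [ 0.5748 -0.0179]
1.7631896276522472 width 0.1381000060964975 lip dirs 1.7706903078384004 1.7844798551098746
mouth mid [ 0.575  -0.0177]
```

>>> step_arm:
  moves: [0,0,0.025,0.001,1,0,0,0.053,0.0015,1,0,0,0.053,0.0015,1]

```text
clock: 3.5
position: [0.556, 0.0791, 0.066]
ee_rot: [-0.002, -0.105, 0.994, 0.0]
contact_force: [0.2, 0.0, -3.4]
width: 0.0089
```

Run:
```python
from h import *
mv(.567,.022,.067,1.78);mv(.567,.022,.067,1.78)
```

```text
now [0.556  0.0791 0.066 ] ya 1.7816 tiltz [-0.0031  0.0005] MOVE [ 0.0024 -0.1163 -0.0021  0.0005] dist 0.058 q6 -1.76 t 3.5
now [0.556  0.0791 0.066 ] ya 1.7816 tiltz [-0.0031  0.0005] MOVE [ 0.0024 -0.1163 -0.0021  0.0005] dist 0.058 q6 -1.76 t 3.5
```

>>> step_arm:
  moves: [0.002,-0.05,0,0,1,0.002,-0.09,0,0,1,0.002,-0.11,0,0,1,0.002,-0.11,0,0,1]

```text
clock: 3.9
position: [0.5679, 0.0237, 0.0675]
ee_rot: [-0.0, -0.104, 0.995, 0.0]
contact_force: [-0.1, 0.3, -3.1]
width: 0.0088
```

Run:
```python
from h import *
for i in range(3):
  mv(.567,.022,.064,1.78);d=get_image("scene")
cv2.imwrite("pics/s2.png",d["frame"]);print(manip.get_state()["contact_force"])
```

```text
now [0.5679 0.0237 0.0675] ya 1.7795 tiltz [-0.0006  0.0003] MOVE [ 0.0024 -0.003   0.0071 -0.0001] dist 0.004 q6 -1.86 t 3.9
now [0.5675 0.0244 0.0676] ya 1.7796 tiltz [-0.0011  0.0009] MOVE [ 0.002  -0.0044  0.0072 -0.0001] dist 0.004 q6 -1.86 t 3.95
now [0.5674 0.0247 0.0677] ya 1.7801 tiltz [-0.0011  0.001 ] MOVE [ 0.0019 -0.0051  0.0073  0.    ] dist 0.005 q6 -1.86 t 4.0
[-0.53933374  0.0888096  -3.2863905 ]
```

Now I'll lower onto the bench, open and lift.

>>> step_arm:
  moves: [0.002,-0.005,0.004,0,1,0.002,-0.005,0.008,0,1,0.002,-0.005,0.008,0,1]

```text
clock: 4.35
position: [0.5674, 0.0215, 0.0654]
ee_rot: [0.0, -0.105, 0.994, -0.0]
contact_force: [-2.4, -0.8, 6.4]
width: 0.0092
```

>>> step_arm:
  moves: [0,0,0,0,-0.5,0,0,0,0,-0.5,0,0,0,0,-0.5,0,0,0,0,-0.5]

```text
clock: 4.75
position: [0.5677, 0.0212, 0.064]
ee_rot: [0.0, -0.105, 0.995, 0.0]
contact_force: [-0.5, -0.1, -0.2]
width: 0.0639
```

>>> step_arm:
  moves: [0,0,-0.05,0,-0.5,0,0,-0.15,0,-0.5,0,0,-0.25,0,-0.5,0,0,-0.3,0,-0.5,0,0,-0.3,0,-1]

```text
clock: 5.25
position: [0.5703, 0.0209, 0.2188]
ee_rot: [0.005, -0.105, 0.995, -0.001]
contact_force: [-0.4, 0.4, -0.1]
width: 0.0769
```

Run:
```python
from h import *
mv(.384,-.258,.25)
a=get_image("scene")["frame"];b=get_image("side")["frame"]
s=manip.get_state();print(s["position"].tolist() if hasattr(s["position"],"tolist") else s["position"],s["ee_rot"])
w=get_image("wrist")["frame"];cv2.imwrite("pics/w4.png",w)
def c(im,x,y,w=100,h=75,k=4):return cv2.resize(im[y:y+h,x:x+w],None,fx=k,fy=k,interpolation=cv2.INTER_CUBIC)
cv2.imwrite("pics/z2.png",np.vstack([np.hstack([c(a,120,125),c(b,145,235)]),np.hstack([c(w,0,0,512,384,.78)[:300],c(b,190,150)])if 0 else np.hstack([cv2.resize(w,(400,300)),c(b,190,150)])]))
```

```text
now [0.5703 0.0209 0.2188] ya 1.7802 tiltz [ 0.0099 -0.0008] MOVE [ 0.4798 -0.4683 -0.0656  0.    ] dist 0.337 q6 -1.87 t 5.25
[0.5674992540356272, 0.021083131650133966, 0.21422672718343866] [ 3.60927080e-04 -1.04469753e-01  9.94527999e-01 -1.55875393e-05]
```

View pics/z2.png

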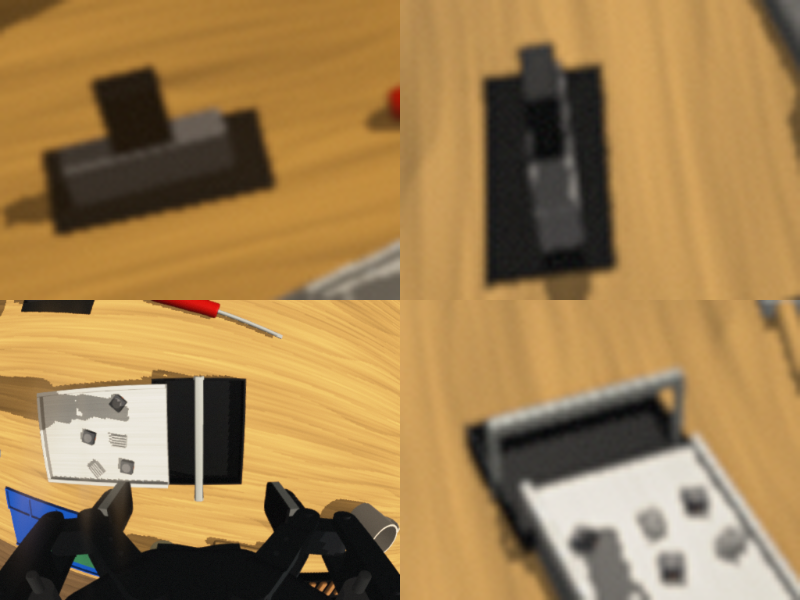

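Pan looks tucked: in the wrist view its near rim is hidden under the mouth edge, at column 215 of the full frame. Scraper and pad corners can also be read from these crops.

Run:
```python
from h import *
np.set_printoptions(precision=4,suppress=True)
S=lambda x,y:(120+x/4,125+y/4);D=lambda x,y:(145+(x-400)/4,235+y/4)
sc=[S(42,150),S(258,108),S(273,185),S(58,233)];sd=[D(487,285),D(485,78),D(600,66),D(614,268)]
for n,l in(("scene",sc),("side",sd)): print(n,[unproj(n,u,.004)[:2] for u in l])
# side grip top
print("grip",np.mean([unproj("side",D(*u),.104)[:2] for u in((520,48),(552,44),(558,95),(525,100))],0),[unproj("side",D(*u),.104)[:2] for u in((520,48),(552,44),(558,95),(525,100))])
print("foot",[unproj("scene",S(*u),.044)[:2] for u in((62,152),(220,108),(235,138),(65,170))])
a=(T_TC,np.array([.5675,.0215,.2142]),[0,-.1047,.9945,0])
W=lambda x,y:(x*1.28,(y-300)*1.28)
b=wun(W(199,377),.078,*a),wun(W(199,500),.078,*a);t=wun(W(167,400),.04,*a),wun(W(169,478),.04,*a)
print("bar",b,"mouth",t); f=wun(W(246,378),.024,*a),wun(W(242,483),.024,*a);print("far rim",f)
```

```text
scene [array([ 0.3317, -0.3382]), array([ 0.3427, -0.1786]), array([ 0.4181, -0.1858]), array([ 0.4113, -0.3397])]
side [array([ 0.3322, -0.3424]), array([ 0.3397, -0.1838]), array([ 0.416 , -0.1883]), array([ 0.4078, -0.3454])]
grip [ 0.379  -0.2691] [array([ 0.3694, -0.249 ]), array([ 0.3885, -0.2495]), array([ 0.3887, -0.289 ]), array([ 0.3695, -0.289 ])]
foot [array([ 0.3742, -0.3213]), array([ 0.3696, -0.2077]), array([ 0.4005, -0.2039]), array([ 0.391 , -0.3221])]
bar (array([0.4925, 0.007 , 0.078 ]), array([0.6409, 0.0388, 0.078 ])) mouth (array([ 0.5288, -0.0277,  0.04  ]), array([ 0.6354, -0.0057,  0.04  ]))
far rim (array([0.4772, 0.0698, 0.024 ]), array([0.6281, 0.1029, 0.024 ]))
```

Run:
```python
from h import *
mv(.380,-.265,.22,0)
```

```text
now [0.5668 0.0212 0.213 ] ya 1.7801 tiltz [-0.0019  0.0003] MOVE [ 0.4843 -0.4822 -0.0135 -0.4334] dist 0.342 q6 -1.87 t 5.4
```

>>> step_arm:
  moves: [0.484,-0.482,-0.014,0.567,-1,0.484,-0.482,-0.014,0.567,-1,0.484,-0.482,-0.014,0.567,-1,0.484,-0.482,-0.014,0.567,-1,0.484,-0.482,-0.014,0.567,-1]

```text
clock: 5.9
position: [0.4288, -0.1889, 0.2172]
ee_rot: [-0.002, 0.27, 0.963, 0.001]
contact_force: [0.1, -0.0, 0.6]
width: 0.0851
```

Run:
```python
from h import *
mv(.380,-.265,.22,0)
```

```text
now [ 0.4288 -0.1889  0.2172] ya 1.0246 tiltz [-0.0033  0.0021] MOVE [ 0.0043 -0.1807 -0.0057  0.3261] dist 0.09 q6 -1.59 t 5.9
```

>>> step_arm:
  moves: [0.004,-0.181,-0.006,0.326,-1,0.004,-0.181,-0.006,0.326,-1,0.004,-0.181,-0.006,0.326,-1,0.004,-0.181,-0.006,0.326,-1,0.004,-0.181,-0.006,0.326,-1]

```text
clock: 6.4
position: [0.3814, -0.2646, 0.22]
ee_rot: [-0.002, 0.605, 0.797, 0.0]
contact_force: [0.4, 0.8, 0.8]
width: 0.0854
```

Run:
```python
from h import *
mv(.380,-.265,.22,0)
```

```text
now [ 0.3814 -0.2646  0.22  ] ya 0.2723 tiltz [-0.0032  0.0033] MOVE [-0.0001 -0.0029 -0.      0.0867] dist 0.001 q6 -1.03 t 6.4
```

>>> step_arm:
  moves: [0,-0.002,0,0.087,-1,0,-0.002,0,0.087,-1,0,-0.002,0,0.087,-1]

```text
clock: 6.7
position: [0.3809, -0.2643, 0.2202]
ee_rot: [-0.002, 0.705, 0.71, 0.0]
contact_force: [0.8, 0.1, 0.8]
width: 0.0852
```

Run:
```python
from h import *
mv(.380,-.265,.22,0)
w=get_image("wrist")["frame"]
s=manip.get_state();print(s["position"],s["ee_rot"])
cv2.imwrite("pics/w5.png",cv2.convertScaleAbs(cv2.resize(w[30:300,120:390],(800,600)[::-1] if 0 else (600,600),interpolation=cv2.INTER_CUBIC),alpha=1.8,beta=20))
```

```text
now [ 0.3809 -0.2643  0.2202] ya 0.0069 tiltz [-0.003   0.0031] MOVE [-0.0013 -0.0017  0.0004  0.0022] dist 0.001 q6 -0.76 t 6.7
[ 0.38099573 -0.26447109  0.22045336] [-1.85567068e-03  7.03842816e-01  7.10353325e-01 -1.74583780e-05]
```

View pics/w5.png

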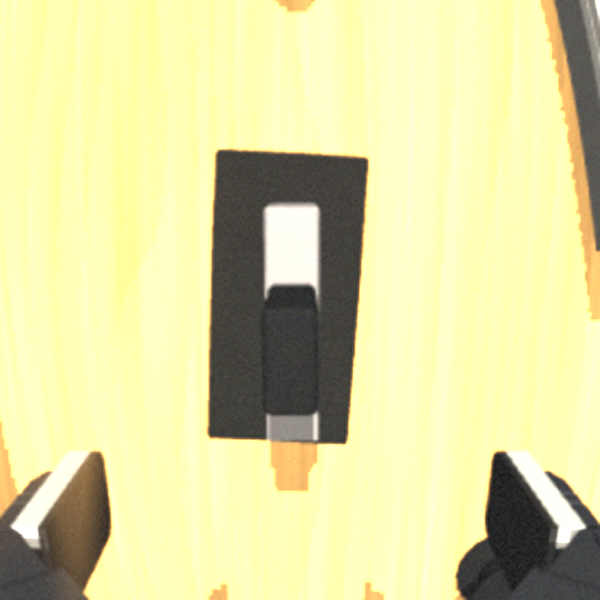

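The grip top spans (264–316, 307–414) in this crop, the foot's far end is at row 204, and the pad corners are (217,151), (367,158), (346,443) and (210,436).

Run:
```python
from h import *
np.set_printoptions(precision=4,suppress=True)
a=(T_TC,np.array([.381,-.2645,.2203]),[-.0019,.7045,.7097,0])
W=lambda x,y:(120+x*.45,30+y*.45)
g=[wun(W(*u),.104,*a)[:2] for u in((264,307),(316,307),(317,414),(263,414))];print("grip",g,np.mean(g,0))
f=[wun(W(*u),.044,*a)[:2] for u in((264,204),(320,204),(318,440),(268,440))];print("foot",f,np.mean(f[:2],0),np.mean(f[2:],0))
p=[wun(W(*u),.004,*a)[:2] for u in((217,151),(367,158),(346,443),(210,436))];print("pad",p,np.mean(p,0))
```

```text
grip [array([ 0.3686, -0.2465]), array([ 0.3882, -0.2463]), array([ 0.3892, -0.2892]), array([ 0.3679, -0.2894])] [ 0.3785 -0.2679]
foot [array([ 0.3656, -0.2101]), array([ 0.3912, -0.21  ]), array([ 0.392 , -0.3255]), array([ 0.3671, -0.3258])] [ 0.3784 -0.21  ] [ 0.3796 -0.3256]
pad [array([ 0.3391, -0.1838]), array([ 0.4166, -0.187 ]), array([ 0.4094, -0.3441]), array([ 0.3324, -0.3406])] [ 0.3744 -0.2639]
```

Run:
```python
from h import *
mv(.379,-.268,.073,.01)
```

```text
now [ 0.381  -0.2645  0.2205] ya 0.0092 tiltz [-0.0027  0.0026] MOVE [-0.0078 -0.0033  0.2949 -0.0003] dist 0.148 q6 -0.77 t 6.75
```

>>> step_arm:
  moves: [-0.007,-0.004,0.1,0,-1,-0.007,-0.004,0.2,0,-1,-0.007,-0.004,0.26,0,-1,-0.007,-0.004,0.295,0,-1,-0.007,-0.004,0.295,0,-1]

```text
clock: 7.25
position: [0.3777, -0.2666, 0.0716]
ee_rot: [-0.004, 0.704, 0.71, -0.0]
contact_force: [0.3, 0.3, 0.5]
width: 0.0857
```

>>> step_arm:
  moves: [0,0,0,0,1,0,0,0,0,1,0,0,0,0,1,0,0,0,0,1,0,0,0,0,1]
  force: 80

```text
clock: 7.75
position: [0.3801, -0.2689, 0.0755]
ee_rot: [0.001, 0.705, 0.71, 0.0]
contact_force: [-0.8, -0.2, 4.6]
width: 0.0212
```

Run:
```python
from h import *
mv(.379,-.268,.073,.01);print(manip.get_state()["contact_force"],manip.get_state()["width"])
```

```text
now [ 0.3801 -0.2689  0.0755] ya 0.0071 tiltz [ 0.0012 -0.0011] MOVE [ 0.0018 -0.0022  0.005  -0.0009] dist 0.003 q6 -0.77 t 7.75
[-0.78947166 -0.19952869  4.63552242] 0.021186317533390845
```

>>> step_arm:
  moves: [0,0,-0.05,0,1,0,0,-0.12,0,1,0,0,-0.2,0,1,0,0,-0.22,0,1]

```text
clock: 8.15
position: [0.3815, -0.2702, 0.1884]
ee_rot: [0.004, 0.705, 0.71, 0.0]
contact_force: [0.1, -1.4, -3.0]
width: 0.0211
```

Run:
```python
from h import *
mv(.611,-.179,.185,-1.36);print(manip.get_state()["contact_force"])
```

```text
now [ 0.3815 -0.2702  0.1884] ya 0.007 tiltz [ 0.0058 -0.0054] MOVE [0.1792 0.4602 0.0085 0.4351] dist 0.247 q6 -0.77 t 8.15
[ 0.09338749 -1.42698873 -2.98473516]
```

>>> step_arm:
  moves: [0.179,0.46,0,0.435,1,0.179,0.46,0,0.435,1,0.179,0.46,0,0.435,1,0.179,0.46,0,0.435,1,0.179,0.46,0,0.435,1]

```text
clock: 8.65
position: [0.6041, -0.1786, 0.183]
ee_rot: [-0.001, 0.911, 0.412, -0.001]
contact_force: [0.2, -1.1, -2.0]
width: 0.0214
```

Run:
```python
from h import *
mv(.611,-.179,.185,-1.36);print(manip.get_state()["contact_force"])
```

```text
now [ 0.6041 -0.1786  0.183 ] ya -0.7212 tiltz [-0.0025  0.0009] MOVE [ 0.0086  0.0109 -0.0041  0.2033] dist 0.007 q6 0.32 t 8.65
[ 0.22983049 -1.07207173 -2.01023044]
```

>>> step_arm:
  moves: [0.0086,0.011,0.02,0.203,1,0.0086,0.011,0.05,0.203,1,0.0086,0.011,0.1,0.203,1,0.0086,0.011,0.1,0.203,1,0.0086,0.011,0.1,0.203,1]

```text
clock: 9.15
position: [0.6086, -0.1794, 0.1314]
ee_rot: [-0.001, 0.994, 0.107, -0.003]
contact_force: [0.6, -0.1, -1.5]
width: 0.0211
```

Run:
```python
from h import *
mv(.611,-.179,.115,-1.36)
w=get_image("wrist")["frame"]
mv(.611,-.179,.115,-1.36)
cv2.imwrite("pics/w6.png",cv2.resize(w,(800,600),interpolation=cv2.INTER_CUBIC))
```

```text
now [ 0.6086 -0.1794  0.1314] ya -1.3559 tiltz [-0.0053  0.0023] MOVE [0.005  0.0003 0.0328 0.0013] dist 0.017 q6 0.96 t 9.15
now [ 0.609  -0.1796  0.1321] ya -1.3554 tiltz [-0.004   0.0018] MOVE [ 0.0043 -0.0003  0.0342  0.0015] dist 0.017 q6 0.96 t 9.2
```

View pics/w6.png

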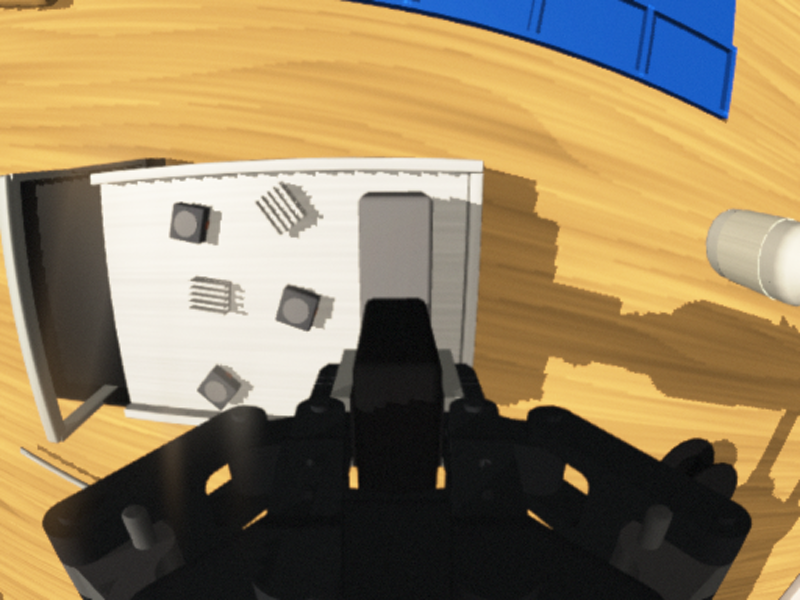

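Run:
```python
from h import *
np.set_printoptions(precision=4,suppress=True)
tcp=np.array([.609,-.1796,.132]);a=(T_TC,tcp,[0,.9943,.107,0])
W=lambda x,y:(x*.64,y*.64)
yaw=1.78;ux=np.array([np.cos(yaw),np.sin(yaw)]);uy=np.array([-ux[1],ux[0]])
o=lambda P:(np.array([(P[:2]-tcp[:2])@ux,(P[:2]-tcp[:2])@uy])*1e3).round(1)
for n,u,z in(("foot",(366,193),.102),("foot",(424,193),.102),("lipout",(93,175),.05),("lipout",(300,160),.05),("lipout",(482,161),.05),("lipin",(300,171),.05),("lipin",(440,173),.05),("backout",(482,180),.05),("backout",(473,360),.05),("opp lip outer",(130,415),.05),("opp lip outer",(230,424),.05),("mouth",(102,190),.04),("mouth",(128,400),.04),("bar",(10,178),.078),("bar",(55,438),.078)):
  print(n,o(wun(W(*u),z,*a)))
```

```text
foot [ 10.3 -59.3]
foot [ -9.3 -59.4]
lipout [157.7 -73.2]
lipout [ 43.6 -72.4]
lipout [-38.6 -72.1]
lipin [ 43.6 -67.3]
lipin [-19.6 -66.1]
backout [-38.8 -63.5]
backout [-38.6  23.9]
opp lip outer [156.4  64.8]
opp lip outer [90.5 64.5]
mouth [159.2 -64.7]
mouth [162.5  60.4]
bar [195.  -77.3]
bar [198.6  70.5]
```

>>> step_arm:
  moves: [0.005,0,0,0.0015,1,0.005,0,0.02,0.0015,1,0.005,0,0.04,0.0015,1,0.005,0,0.04,0.0015,1]

```text
clock: 9.6
position: [0.6113, -0.1792, 0.1123]
ee_rot: [-0.001, 0.994, 0.107, -0.002]
contact_force: [-0.1, 0.0, -2.4]
width: 0.021
```

Run:
```python
from h import *
for i in range(3):
  mv(.611,-.179,.111,-1.3616);get_image("side")
print(manip.get_state()["contact_force"])
```

```text
now [ 0.6113 -0.1792  0.1123] ya -1.3573 tiltz [-0.0038  0.0016] MOVE [-0.0005 -0.0004  0.0027  0.0014] dist 0.001 q6 0.96 t 9.6
now [ 0.6117 -0.1793  0.1132] ya -1.3573 tiltz [-0.0027  0.0012] MOVE [-0.0013 -0.0009  0.0044  0.0014] dist 0.002 q6 0.96 t 9.65
now [ 0.6122 -0.1795  0.1139] ya -1.3574 tiltz [-0.0014  0.0006] MOVE [-0.0021 -0.0015  0.0057  0.0013] dist 0.003 q6 0.96 t 9.7
[-1.76057062e-03 -4.27422587e-01 -2.61146146e+00]
```

>>> step_arm:
  moves: [0,-0.02,0.003,0,1,0,-0.05,0.004,0,1,0,-0.08,0.004,0,1,0,-0.11,0.004,0,1,0,-0.14,0.004,0,1]

```text
clock: 10.25
position: [0.5974, -0.1095, 0.1129]
ee_rot: [-0.0, 0.994, 0.107, 0.0]
contact_force: [0.1, 0.6, -3.0]
width: 0.0215
```

Run:
```python
from h import *
mv(.5775,-.020,.111,-1.3616)
print(manip.get_state()["contact_force"])
```

```text
now [ 0.5974 -0.1095  0.1129] ya -1.3568 tiltz [0.0002 0.0002] MOVE [-0.001  -0.1833  0.0038  0.0015] dist 0.092 q6 1.06 t 10.25
[ 0.06378784  0.57546758 -2.96984891]
```

>>> step_arm:
  moves: [0,-0.03,0.001,0,1,0,-0.07,0.001,0,1,0,-0.11,0.001,0,1,0,-0.15,0.001,0,1,0,-0.185,0.001,0,1]

```text
clock: 10.75
position: [0.5775, -0.0188, 0.1122]
ee_rot: [-0.0, 0.994, 0.107, -0.0]
contact_force: [0.6, -0.3, -2.5]
width: 0.0209
```

>>> step_arm:
  moves: [0,0,0,0,1,0,0,0,0,1]

```text
clock: 10.95
position: [0.5783, -0.0203, 0.1123]
ee_rot: [0.0, 0.994, 0.107, 0.0]
contact_force: [0.2, -0.5, -3.3]
width: 0.0212
```

Run:
```python
from h import *
mv(.577,-.020,.111,-1.3616)
print(manip.get_state()["contact_force"])
w=get_image("wrist")["frame"];b=get_image("side")["frame"]
c=lambda im,x,y,w,h,k:cv2.resize(im[y:y+h,x:x+w],None,fx=k,fy=k,interpolation=cv2.INTER_CUBIC)
cv2.imwrite("pics/z3.png",np.hstack([cv2.resize(w[:300],(450,264)),c(b,190,150,87,66,4)]))
```

```text
now [ 0.5783 -0.0203  0.1123] ya -1.3561 tiltz [ 0.0004 -0.0005] MOVE [-0.0024 -0.0011  0.0025  0.0017] dist 0.002 q6 1.2 t 10.95
[ 0.22930061 -0.50621337 -3.31598698]
```

View pics/z3.png

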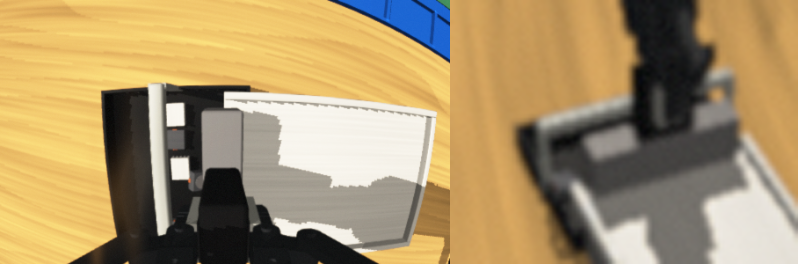

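The tray is empty and parts lie in the pan, with three clearly visible beside the bar. I'll lift straight up, back off sideways and look into the pan.

>>> step_arm:
  moves: [0,0.01,-0.02,0,1,0,0.01,-0.08,0,1,0,0.01,-0.16,0,1,0,0.01,-0.24,0,1,-0.1,0,-0.3,0,1]

```text
clock: 11.55
position: [0.5428, -0.0324, 0.2617]
ee_rot: [0.001, 0.994, 0.106, 0.006]
contact_force: [-0.3, -1.1, -2.0]
width: 0.0215
```

>>> step_arm:
  moves: [-0.09,-0.06,-0.04,0,1,-0.13,-0.09,-0.06,0,1,-0.13,-0.09,-0.06,0,1,-0.13,-0.09,-0.06,0,1]

```text
clock: 11.95
position: [0.4639, -0.0011, 0.2892]
ee_rot: [0.001, 0.994, 0.106, 0.002]
contact_force: [0.1, -0.6, -3.5]
width: 0.0213
```

Run:
```python
from h import *
mv(.375,-.264,.25,-.043)
w=get_image("wrist")["frame"];cv2.imwrite("pics/w7.png",w);b=get_image("side")["frame"];a=get_image("scene")["frame"]
c=lambda im,x,y,w,h,k:cv2.resize(im[y:y+h,x:x+w],None,fx=k,fy=k,interpolation=cv2.INTER_CUBIC)
z=np.vstack([c(b,190,145,75,75,4),c(a,230,130,75,75,4)])
z=cv2.convertScaleAbs(z,alpha=1.6,beta=15)
ww=cv2.convertScaleAbs(cv2.resize(w[0:384,0:512][:,90:410],(500,600),interpolation=cv2.INTER_CUBIC),alpha=1.4,beta=15)
cv2.imwrite("pics/z4.png",np.hstack([ww,z]))
```

```text
now [ 0.4639 -0.0011  0.2892] ya -1.3583 tiltz [ 0.0037 -0.001 ] MOVE [-0.2849  0.4763  0.0783 -0.4187] dist 0.28 q6 1.21 t 11.95
```

View pics/z4.png

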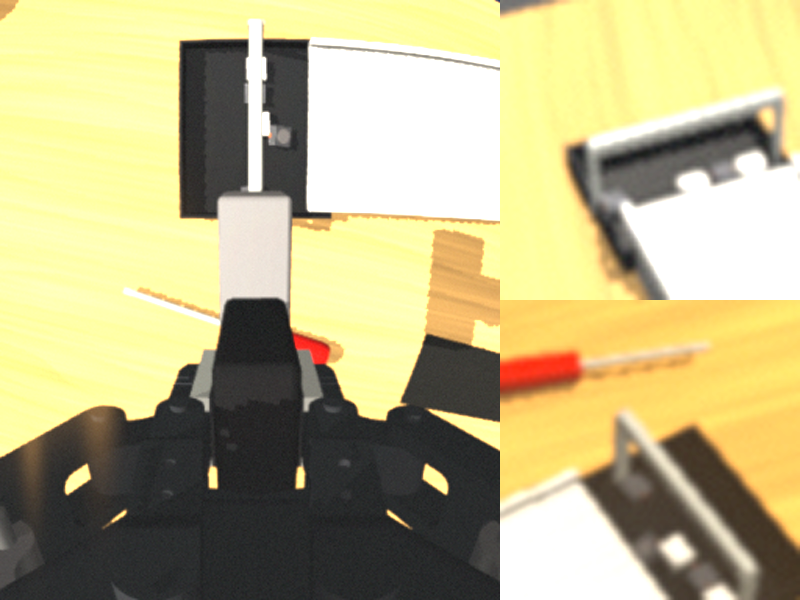

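All five parts are in the pan: the scene crop (lower right) shows three dark ones near (635,485), (645,550), (710,575) and two heat sinks near (678,550), (718,595). That used my last view. Next I'll return the scraper to the pad.

>>> step_arm:
  moves: [-0.285,0.476,0.12,-0.419,1,-0.285,0.476,0.12,-0.419,1,-0.285,0.476,0.12,-0.419,1,-0.285,0.476,0.12,-0.419,1,-0.285,0.476,0.12,-0.419,1]

```text
clock: 12.6
position: [0.3982, -0.199, 0.242]
ee_rot: [-0.0, 0.91, 0.414, -0.0]
contact_force: [0.1, -0.4, -3.0]
width: 0.0213
```

Run:
```python
from h import *
mv(.3745,-.264,.18,-.03)
```

```text
now [ 0.3982 -0.199   0.242 ] ya -0.7177 tiltz [-0.0006  0.0006] MOVE [-0.129   0.0499  0.1239 -0.2189] dist 0.093 q6 0.1 t 12.6
```

>>> step_arm:
  moves: [-0.129,0.05,0.124,-0.219,1,-0.129,0.05,0.124,-0.219,1,-0.129,0.05,0.124,-0.219,1,-0.129,0.05,0.124,-0.219,1,-0.129,0.05,0.124,-0.219,1]

```text
clock: 13.1
position: [0.3744, -0.263, 0.1797]
ee_rot: [-0.001, 0.718, 0.696, -0.0]
contact_force: [-0.6, -0.2, -2.0]
width: 0.0212
```

Run:
```python
from h import *
mv(.3745,-.264,.079,-.03);mv(.3745,-.264,.075,-.03)
```

```text
now [ 0.3744 -0.263   0.1797] ya -0.0318 tiltz [-0.0018  0.0018] MOVE [-0.0023  0.0007  0.2013 -0.0006] dist 0.101 q6 -0.73 t 13.1
now [ 0.3744 -0.263   0.1797] ya -0.0318 tiltz [-0.0018  0.0018] MOVE [-0.0023  0.0007  0.2093 -0.0006] dist 0.105 q6 -0.73 t 13.1
```

>>> step_arm:
  moves: [-0.002,0,0.06,0,1,-0.002,0,0.13,0,1,-0.002,0,0.19,0,1,-0.002,0,0.2,0,1,-0.002,0,0.203,0,1]

```text
clock: 13.6
position: [0.3743, -0.2631, 0.0785]
ee_rot: [-0.001, 0.719, 0.695, -0.0]
contact_force: [-0.1, -0.2, -2.3]
width: 0.0214
```

>>> step_arm:
  moves: [0,0,0.003,0,1,0,0,0.006,0,1,0,0,0.006,0,1]

```text
clock: 13.9
position: [0.3749, -0.2633, 0.0774]
ee_rot: [0.001, 0.719, 0.695, 0.0]
contact_force: [0.0, -0.0, -2.2]
width: 0.0212
```

Not in contact yet, so I'll lower in small steps.

>>> step_arm:
  moves: [0,0,0.003,0,1,0,0,0.005,0,1,0,0,0.005,0,1]

```text
clock: 14.2
position: [0.3748, -0.2632, 0.0755]
ee_rot: [0.001, 0.719, 0.695, 0.0]
contact_force: [-1.9, 1.2, 7.8]
width: 0.0208
```

Contact at 7.8 N upward. Now release and rise.

>>> step_arm:
  moves: [0,0,0,0,-1,0,0,0,0,-1,0,0,0,0,-1,0,0,0,0,-1,0,0,0,0,-1]

```text
clock: 14.7
position: [0.3743, -0.2628, 0.0739]
ee_rot: [-0.0, 0.719, 0.695, 0.0]
contact_force: [-0.3, -0.4, -0.0]
width: 0.085
```

>>> step_arm:
  moves: [0,0,-0.05,0,-1,0,0,-0.12,0,-1,0,0,-0.2,0,-1,0,0,-0.28,0,-1,0,0,-0.28,0,-1]

```text
clock: 15.2
position: [0.377, -0.2652, 0.2192]
ee_rot: [0.006, 0.719, 0.695, 0.0]
contact_force: [-0.1, -0.9, 0.5]
width: 0.0854
```

Run:
```python
from h import *
np.set_printoptions(precision=4,suppress=True)
s=manip.get_state();w=get_image("wrist")["frame"]
a=(T_TC,np.array(s["position"]),s["ee_rot"]);print(a[1],s["contact_force"],s["width"])
g=cv2.cvtColor(w,cv2.COLOR_BGR2GRAY)[40:250,160:350]
# pad outline: dark vs wood (saturated); foot: grey unsaturated bright
hsv=cv2.cvtColor(w,cv2.COLOR_BGR2HSV)
wood=((hsv[...,1]>70)&(hsv[...,2]>90)).astype(np.uint8)
m=1-wood; m[250:]=0
n,l,st,c=cv2.connectedComponentsWithStats(m)
for i in range(1,n):
  if st[i,4]>1500:
    cn=max(cv2.findContours((l==i).astype(np.uint8),0,1)[0],key=cv2.contourArea)
    bx=cv2.boxPoints(cv2.minAreaRect(cn));print("blob",st[i],[wun(u,.004,*a)[:2] for u in bx],np.mean([wun(u,.004,*a)[:2] for u in bx],0))
ft=((hsv[...,1]<50)&(hsv[...,2]>75)&(wood==0)).astype(np.uint8);ft[260:]=0
n,l,st,c=cv2.connectedComponentsWithStats(ft)
for i in range(1,n):
  if st[i,4]>200:
    cn=max(cv2.findContours((l==i).astype(np.uint8),0,1)[0],key=cv2.contourArea)
    bx=cv2.boxPoints(cv2.minAreaRect(cn));print("grey",st[i],[wun(u,.044,*a)[:2] for u in bx])
# pan: project expected outline vs scene image diff before/after sweep
b=get_image("scene")["frame"];o=cv2.imread("pics/s2.png")
```

```text
[ 0.377  -0.2652  0.2192] [-0.0698 -0.9063  0.4881] 0.08540370166687962
blob [  360     0   133   139 14496] [array([ 0.5135, -0.0634]), array([0.6995, 0.0124]), array([ 0.7476, -0.1999]), array([ 0.5498, -0.2406])] [ 0.6276 -0.1229]
blob [ 215   96   69  131 8650] [array([ 0.3382, -0.1829]), array([ 0.4157, -0.1858]), array([ 0.4137, -0.3442]), array([ 0.3284, -0.341 ])] [ 0.374  -0.2635]
grey [  377     0   116   139 11684] [array([ 0.519 , -0.0755]), array([ 0.6623, -0.0171]), array([ 0.7035, -0.1999]), array([ 0.551, -0.231])]
grey [237 114  25  42 912] [array([ 0.3644, -0.2041]), array([ 0.3886, -0.205 ]), array([ 0.3873, -0.2471]), array([ 0.3626, -0.2462])]
grey [445 230  51  30 635] [array([ 0.6321, -0.3823]), array([ 0.6369, -0.3445]), array([ 0.755 , -0.3823]), array([ 0.7533, -0.4278])]
grey [348 233  30  27 294] [array([ 0.4851, -0.3423]), array([ 0.4941, -0.3356]), array([ 0.529 , -0.3791]), array([ 0.5195, -0.3864])]
```

Run:
```python
from h import *
np.set_printoptions(precision=4,suppress=True)
a=(T_TC,np.array([.4639,-.0011,.2885]),[0,.9943,.1065,0]);W=lambda x,y:(90+x*.64,y*.64)
ux=np.array([-.2077,.978]);uy=np.array([-.978,-.2077])
m=[wun(W(*u),.04,*a)[:2] for u in((308,55),(307,205))];b=[wun(W(*u),.078,*a)[:2] for u in((256,20),(256,188))];f=[wun(W(*u),.024,*a)[:2] for u in((181,41),(181,216))]
L=[wun(W(*u),.05,*a)[:2] for u in((312,39),(312,216))]
for n,p in(("mouth",m),("bar",b),("farrim",f),("lips",L)): print(n,[(q@ux,q@uy) for q in p])
s=manip.get_state();print(np.abs(s["qd"]).max(),s["contact_force"],s["clock"])
```

```text
mouth [(np.float64(-0.13935022215886927), np.float64(-0.6169803149630031)), (np.float64(-0.13953967968835576), np.float64(-0.49284973511853253))]
bar [(np.float64(-0.09742603184400385), np.float64(-0.6340373020245299)), (np.float64(-0.09801649625224172), np.float64(-0.5076455758287812))]
farrim [(np.float64(-0.03435547721100461), np.float64(-0.6343121278019802)), (np.float64(-0.03438282007037199), np.float64(-0.4821661877250715))]
lips [(np.float64(-0.14146085142456344), np.float64(-0.6281947661411497)), (np.float64(-0.14259435064117915), np.float64(-0.48487434483007263))]
0.04964651304242517 [-0.288   0.6083 -0.2663] 15.3
```

The pan centre is 42 mm out from the mouth, about 2 mm sideways and square to the tray. All within limits, so I'll hand in.

>>> step_arm:
  moves: [0,0,0,0,-1,0,0,0,0,-1,0,0,0,0,-1]

```text
clock: 15.6
position: [0.3738, -0.2623, 0.2127]
ee_rot: [-0.001, 0.719, 0.695, -0.0]
contact_force: [-0.1, 0.7, -0.3]
width: 0.0853
```

```bash
python3 -c "
from rig import job
print(job.sign_off())"
```

```text
the job is handed in; nothing more can be done
None
```

The job is done and handed in at about 15.6 s of the 72 s allowed; the rig gives no verdict. I carried the pan by its bar and tucked it under the tray mouth. One scraper stroke swept the five parts into the pan, and I stood the scraper back on its pad.

What the last checks showed:
- **Pan:** measured after the sweep, its centre is about 42 mm out from the mouth edge (limit 58 mm) and about 2 mm off sideways (limit 10 mm). It is square to the tray.
- **Parts:** the tray looked empty and I counted five parts in the pan. That count came from one small, enlarged scene crop; I did not measure each part's height in the pan.
- **Scraper:** about 1 mm from the pad centre, lined up within about 0.02 rad. I did not measure how upright it stands.
- **Robot:** clear of everything, with the tool at 0.21 m above the scraper.
- **Bystanders:** no planned move came near them, but I did not measure them again at the end.

Nothing failed. The one disagreement was between the scene and wrist cameras: up to 6 mm on the pan and 3–5 mm on the tray. I followed the wrist camera for the pan grasp and mostly for the tray, and the fits came out as planned.

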